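# Size an unmarked filter support disc in the stepped gauge

### The job

An unmarked filter support disc stands on the white tile. Find its size with the stepped gauge: starting at the smallest, lowest step, try the disc in each socket in turn, centred over it and pressed down lightly, never forced, until you reach the first socket it enters. Lower it fully home there, upright, and let go; do not move the two discs on the dark mat, the beaker or the brown bottle.

Things in the scene. Friction and masses are not known exactly. Their poses are not given: they have to be found in the camera images.
- gauge: fixed base 250 x 80 mm; origin under its centre. On it a sprung aluminium staircase, 232 mm, of four 58 mm steps with a round blind socket in each; x runs from the smallest, lowest step to the largest. Tops 32, 38, 44, 50 mm up. All steps sink together: it gives from 3 N, then 1 mm per 1.8 N, hard stop at 7 mm (16 N); over 25 N spoils it. Discs fit with 1 mm to spare; smaller sockets hold them on the rim
- step1 (a point): centre of the mouth of the gauge's step 1 (smallest, lowest), in its top face; the socket is 35 mm across and 10 mm deep with a flat floor and hardly any chamfer
- step2 (a point): centre of the mouth of the gauge's step 2, in its top face; the socket is 38 mm across and 10 mm deep with a flat floor and hardly any chamfer
- step3 (a point): centre of the mouth of the gauge's step 3, in its top face; the socket is 41 mm across and 10 mm deep with a flat floor and hardly any chamfer
- step4 (a point): centre of the mouth of the gauge's step 4 (largest, highest), in its top face; the socket is 44 mm across and 10 mm deep with a flat floor and hardly any chamfer
- tile: fixed white square tile, 90 x 90 mm, 5 mm thick; origin at the centre of its underside. The disc to be sized stands on it, within 20 mm of its middle
- mat: fixed dark rubber mat, 210 x 80 mm, 5 mm thick, long side along its x; origin at the centre of its underside. The two discs not to be touched stand on it
- disc_a: one of three look-alike steel discs: 14 mm thick, with a square stem (14 x 14 mm) on its centre, up to 62 mm above the underside; 80 to 170 g. Origin at the centre of the underside, z up the stem, x and y square to the stem's faces. They are 37, 40 and 43 mm across; which name has which size is not told, and which of them stands on the tile changes every time
- disc_b: one of three look-alike steel discs: 14 mm thick, with a square stem (14 x 14 mm) on its centre, up to 62 mm above the underside; 80 to 170 g. Origin at the centre of the underside, z up the stem, x and y square to the stem's faces. They are 37, 40 and 43 mm across; which name has which size is not told, and which of them stands on the tile changes every time
- disc_c: one of three look-alike steel discs: 14 mm thick, with a square stem (14 x 14 mm) on its centre, up to 62 mm above the underside; 80 to 170 g. Origin at the centre of the underside, z up the stem, x and y square to the stem's faces. They are 37, 40 and 43 mm across; which name has which size is not told, and which of them stands on the tile changes every time
- beaker: loose clear glass beaker, 72 mm across, 90 mm tall, open above; origin at the centre of its underside; a bystander
- reagent: loose brown glass bottle, 60 mm across, 120 mm tall; origin at the centre of its underside; a bystander
Mind the look-alikes: they are no part of the job. What is shaped like the disc_a but blue or orange is not meant.

How it is judged (in metres and radians):
On the way, in this order (a step that is already met when the one before it is completed fails the run):
1. the disc is tried in the smallest step (centred within 4 mm, pressed on it) (((horizontal distance between disc_a and step1 below 0.004 m and z of disc_a in the frame of step1 below 0.004 m and angle between disc_a's own z axis and vertical below 0.12 rad and (contact force between disc_a and gauge above 0.8 N or z of disc_a in the frame of step1 below -0.003 m)) or (horizontal distance between disc_b and step1 below 0.004 m and z of disc_b in the frame of step1 below 0.004 m and angle between disc_b's own z axis and vertical below 0.12 rad and (contact force between disc_b and gauge above 0.8 N or z of disc_b in the frame of step1 below -0.003 m)) or (horizontal distance between disc_c and step1 below 0.004 m and z of disc_c in the frame of step1 below 0.004 m and angle between disc_c's own z axis and vertical below 0.12 rad and (contact force between disc_c and gauge above 0.8 N or z of disc_c in the frame of step1 below -0.003 m)))), for 0.1 s.
2. then it is tried in the second step (((horizontal distance between disc_a and step2 below 0.004 m and z of disc_a in the frame of step2 below 0.004 m and angle between disc_a's own z axis and vertical below 0.12 rad and (contact force between disc_a and gauge above 0.8 N or z of disc_a in the frame of step2 below -0.003 m)) or (horizontal distance between disc_b and step2 below 0.004 m and z of disc_b in the frame of step2 below 0.004 m and angle between disc_b's own z axis and vertical below 0.12 rad and (contact force between disc_b and gauge above 0.8 N or z of disc_b in the frame of step2 below -0.003 m)) or (horizontal distance between disc_c and step2 below 0.004 m and z of disc_c in the frame of step2 below 0.004 m and angle between disc_c's own z axis and vertical below 0.12 rad and (contact force between disc_c and gauge above 0.8 N or z of disc_c in the frame of step2 below -0.003 m)))), for 0.1 s.
3. the 37 mm disc is left seated in the second step; a larger one is tried in the third step (((horizontal distance between disc_a and step2 below 0.002 m and z of disc_a in the frame of step2 below -0.0085 m and angle between disc_a's own z axis and vertical below 0.06 rad and linear speed of disc_a below 0.02 m/s and contact force between disc_a and the fingers below 0.05 N and distance of each of disc_b, disc_c from where it was at the start of the episode below 0.015 m and horizontal distance between each of disc_b, disc_c and tile above 0.065 m) or (horizontal distance between disc_b and step3 below 0.004 m and z of disc_b in the frame of step3 below 0.004 m and angle between disc_b's own z axis and vertical below 0.12 rad and (contact force between disc_b and gauge above 0.8 N or z of disc_b in the frame of step3 below -0.003 m)) or (horizontal distance between disc_c and step3 below 0.004 m and z of disc_c in the frame of step3 below 0.004 m and angle between disc_c's own z axis and vertical below 0.12 rad and (contact force between disc_c and gauge above 0.8 N or z of disc_c in the frame of step3 below -0.003 m)))), for 0.1 s.
At the end, for the whole second after the job is handed in: The disc from the tile is let go, still and upright (0.06 rad) in its socket (37 mm: step 2, 40: step 3, 43: step 4), within 2 mm of its axis and over 8.5 mm below its mouth; the other discs are within 15 mm of their start and none is on the tile (((horizontal distance between disc_a and step2 below 0.002 m and z of disc_a in the frame of step2 below -0.0085 m and angle between disc_a's own z axis and vertical below 0.06 rad and linear speed of disc_a below 0.02 m/s and contact force between disc_a and the fingers below 0.05 N and distance of each of disc_b, disc_c from where it was at the start of the episode below 0.015 m and horizontal distance between each of disc_b, disc_c and tile above 0.065 m) or (horizontal distance between disc_b and step3 below 0.002 m and z of disc_b in the frame of step3 below -0.0085 m and angle between disc_b's own z axis and vertical below 0.06 rad and linear speed of disc_b below 0.02 m/s and contact force between disc_b and the fingers below 0.05 N and distance of each of disc_a, disc_c from where it was at the start of the episode below 0.015 m and horizontal distance between each of disc_a, disc_c and tile above 0.065 m) or (horizontal distance between disc_c and step4 below 0.002 m and z of disc_c in the frame of step4 below -0.0085 m and angle between disc_c's own z axis and vertical below 0.06 rad and linear speed of disc_c below 0.02 m/s and contact force between disc_c and the fingers below 0.05 N and distance of each of disc_a, disc_b from where it was at the start of the episode below 0.015 m and horizontal distance between each of disc_a, disc_b and tile above 0.065 m))); the robot touches nothing.
It fails at once if a disc is pressed on the gauge with more than 25 N (contact force between any of disc_a, disc_b, disc_c and gauge above 25 N).
It fails at once if a second disc is moved by more than 15 mm (distance of each of disc_a, disc_b from where it was at the start of the episode above 0.015 m or distance of each of disc_b, disc_c from where it was at the start of the episode above 0.015 m or distance of each of disc_a, disc_c from where it was at the start of the episode above 0.015 m).
It fails at once if the beaker or the brown bottle is moved by more than 20 mm (distance of any of beaker, reagent from where it was at the start of the episode above 0.02 m).
It also fails if it takes over 72 s, if anything falls off the work surface, if the arm or the gripper's body presses on something with over 40 N, if the wrist force passes 120 N, or if a joint passes its speed limit or range.

### The arm

A 6-joint arm with a two-finger parallel gripper is mounted at the origin on the work surface. World frame = base frame: x ahead of the robot, y to its left, z up, the work surface at z = 0. Lengths are in mm, angles in rad, forces in N, time in s.
With the tool pointing down it reaches from about 275 to 750 mm from the base axis. Payload 10.2 kg.
Tool frame: the origin (TCP) lies midway between the tips of the shut fingers; the grasp point (between the pads) lies 19 mm behind it; z points along the fingers, y is the direction in which the jaws open and shut (so a half turn about z gives the same grasp; the last joint's range is limited). The gripper opens to 85 mm and grips with 20 to 120 N. Pads are 22 mm wide; open, the fingers measure 114 mm over their backs; the gripper's body (76 mm by 85 mm) begins 54 mm behind the grasp point. The pads swing forward as they close: fully open they stand 13 mm farther back than shut.
Start: joints at [-1.513, 0.313, 1.498, -0, 1.331, -0.223], TCP at [145.477, -504.448, 231.294] pointing down, gripper open.
Joint ranges: [-2.94, 2.94], [-0.97, 2.17], [0.19, 2.56], [-1.23, 4.37], [0.02, 3.11], [-2.88, 2.88]. Speed limits (rad/s): [2.39, 2.39, 3.01, 3.14, 3.14, 3.14].

### API

Orientations are given as a unit quaternion [w, x, y, z].
In Python, from rig import sense, capture, finish_job, search_frame, trace gives the robot as it stands.
- The arm moves only by the tool arm_command, never from a script. Its argument "steps" is one flat list of numbers, 5 for each row, row after row: the shift along the world's x, y, z in units of 50 mm (1.0 is 50 mm), then the turn about the world's z in units of 5 degrees (1.0 is 5 degrees), then the opening in per cent of the stroke, from 0 (shut) to 100 (fully open). In form: [dx, dy, dz, twist, fingers, dx, dy, dz, twist, fingers, ...]. A call has 1 to 5 rows; each row shifts and turns the commanded pose from where the row before left it; what a row does not reach is not made up. A row lasts 1/8 s, in which the tool goes at most 62.5 mm and 10.7 degrees, less where a joint would pass 70% of its speed; a pose out of reach is approached as far as the arm can. A call is refused whole if a number of a shift passes 1 or a number of a turn 1, either way. A call with a gripper value outside its range is refused whole. The fingers move at their own pace and stop on an object; "grip_force" is the grip in N (left out, the last holds). Time passes only in rows, so rows that do not move let the fingers close. It gives the time, the measured TCP pose, the force and the opening at its end, in the units of the state.
- sense(): the state, without advancing time (a new reading comes with each control period).
- capture(name): name is "scene" or "side" or "wrist"; returns a dict with "frame" (384x512x3 uint8, blue, green, red), "fov_y" (degrees; the focal length in pixels is half the picture's height over the tangent of half this angle, whatever the lens; pixels are square), "cx", "cy" (the principal point, pixels), "extrinsics" (4x4, takes a point from world to camera coordinates). Camera axes: x right, y down, z forward; pixel columns grow to the right and rows downward; lengths in mm; the calibration is good to about 2 mm. A picture is of the moment at which its call begins. There is no depth.
- finish_job(): hands the job in, once; it reports no verdict.
Trained networks look in a picture, given as the dict that the camera call returned (one of the last four; its "shot" number tells which), for a name from the list of things; names that differ only in an ending like _2 or _b are one class to them, and where a whole thing is asked for, a point or a joint stands for the part that bears it (a point fixed in the world has none). Each returns a list of dicts, best first, with "score" (0 to 1); they miss things now and then, are a little off and sometimes report something else, mostly with a low value. They report only what shows in the picture. A call takes as long as a camera call. They do not tell look-alikes from the thing itself.
- search_frame(picture, target): "point" ([x, y, z] in mm, in world coordinates, good to about 4 mm: the middle of the surface that is visible of it).
- trace(picture, target): "mask" (384x512 bool, what is visible of it).
The state is a dict: "time_s": time; "joints": joint angles; "dq": joint speeds; "tau": joint torques, N m; "eef_pos": TCP position; "ee_rot": TCP orientation; "force": force on the tool from outside, world axes, zero at the start; "wrist_torque": the same for the moment, N m; "grip_width": opening from 0.0 (shut) to 1.0 (fully open).
Only numpy, scipy, OpenCV 4.12 (cv2) and the standard library are available. Lean on these libraries where they do the work, as an engineer would, in place of code of your own. Each camera call takes 0.05 s, during which the arm holds its last target. There are 200 camera calls.

## Working session

There is one attempt and no reset: what is moved stays moved. The work goes in short steps, Python scripts to look and compute and a tool call to move; the robot and the scene stay as the last step left them, time stands still between calls to the robot, and variables do not carry over. Pictures are saved under pics/ and viewed, on a budget of 10 in all, crops included, one or two more only if the job needs it, and the job is handed in when it is done.

Besides the shell and the picture viewer there is one more tool, called after "Call:" as name(argument=value, ...) on one line, values as JSON. arm_command: Moves the arm, as the interface text tells. Its arguments: {"type":"object","properties":{"steps":{"type":"array"},"grip_force":{"type":"number"}},"required":["steps"]}

```bash
mkdir -p pics; cat > h.py <<'E'
import numpy as np, cv2
from rig import sense, capture, finish_job, search_frame, trace
def K(p):
    f=p['frame'].shape[0]/2/np.tan(np.radians(p['fov_y'])/2); return f,p['cx'],p['cy']
def proj(p,X):
    f,cx,cy=K(p);E=np.array(p['extrinsics']);c=E[:3,:3]@np.array(X,float)+E[:3,3]
    return np.array([cx+f*c[0]/c[2],cy+f*c[1]/c[2]])
def ray(p,uv):
    f,cx,cy=K(p);E=np.array(p['extrinsics']);R=E[:3,:3]
    return -R.T@E[:3,3], R.T@np.array([(uv[0]-cx)/f,(uv[1]-cy)/f,1])
def atz(p,uv,z):
    o,d=ray(p,uv);return o+d*(z-o[2])/d[2]
def tri(ps,uvs):
    A=np.zeros((3,3));b=np.zeros(3)
    for p,uv in zip(ps,uvs):
        o,d=ray(p,uv);d=d/np.linalg.norm(d);M=np.eye(3)-np.outer(d,d);A+=M;b+=M@o
    return np.linalg.solve(A,b)
E
python3 - <<'E'
from h import *
s=sense();print({k:np.round(v,3) for k,v in s.items()})
P={n:capture(n) for n in("scene","side","wrist")}
np.set_printoptions(precision=1,suppress=True)
for n,p in P.items():
    cv2.imwrite(f'pics/{n}0.png',p['frame'])
    o,d=ray(p,(256,192));print(n,p['fov_y'],o,d)
    for t in("gauge","tile","mat","disc_a","beaker","reagent"):
        for r in search_frame(p,t)[:4]: print(n,t,round(r['score'],2),np.array(r['point']),proj(p,r['point']))
cv2.imwrite('pics/both0.png',np.hstack([cv2.resize(P[n]['frame'],(400,300)) for n in("side","wrist")]))
E
```

```text
{'time_s': np.float64(0.0), 'joints': array([-1.513,  0.313,  1.498, -0.   ,  1.331, -0.223]), 'dq': array([-0.001, -0.002, -0.   , -0.   ,  0.001, -0.002]), 'tau': array([ 1.0000e-03, -4.1226e+01, -2.5974e+01, -0.0000e+00,  4.0000e-03,
       -0.0000e+00]), 'eef_pos': array([ 145.463, -504.176,  230.714]), 'ee_rot': array([-0.001,  0.99 ,  0.14 ,  0.   ]), 'force': array([-0.356, -0.351, -0.513]), 'wrist_torque': array([ 0.059, -0.047,  0.002]), 'grip_width': np.float64(1.0)}
scene 57.28516458560214 [1215.3  286.7  902.9] [-0.6 -0.3 -0.8]
scene gauge 0.86 [558.5 153.9  35.3] [318.4 214.3]
scene tile 0.24 [ 602.6 -316.4   21.4] [185.4 171.4]
scene mat 0.72 [ 550.1 -314.2    5.8] [195.4 165.2]
scene disc_a 0.64 [485.1 -80.8  16.9] [262.3 175.3]
scene disc_a 0.6 [ 653.4 -413.1   10.8] [154.1 172.8]
scene beaker 0.56 [ 770.  -177.8   59.1] [188.1 215.5]
scene reagent 0.9 [528.  410.3  71.3] [408.6 235. ]
side 54.48974344773049 [ 563.6 -857.9  857.8] [ 0.1  0.7 -0.7]
side gauge 0.89 [532.8 127.3  30.2] [228.1 171.9]
side gauge 0.66 [ 493.5 -326.6   18.6] [210.7 289.2]
side tile 0.81 [ 465.5 -111.8    4.8] [205.  229.6]
side mat 0.94 [ 546.7 -328.3    8.5] [231.5 291.6]
side disc_a 0.75 [ 708.  -317.6   12.5] [293.1 286.1]
side disc_a 0.66 [480.5 -92.   18.4] [210.  221.7]
side disc_a 0.59 [ 652.1 -425.5   17.2] [275.3 324.5]
side disc_a 0.57 [ 489.1 -328.8   16. ] [209.  290.6]
side reagent 0.91 [508.5 383.5  62.6] [222.4 123. ]
side reagent 0.66 [538.6 131.5  32.9] [229.8 170.5]
side reagent 0.65 [ 771.8 -191.6   59.9] [312.4 237. ]
wrist 67.0120331284426 [ 225.6 -482.3  373.4] [-0.3 -0.1 -0.9]
```

View pics/scene0.png

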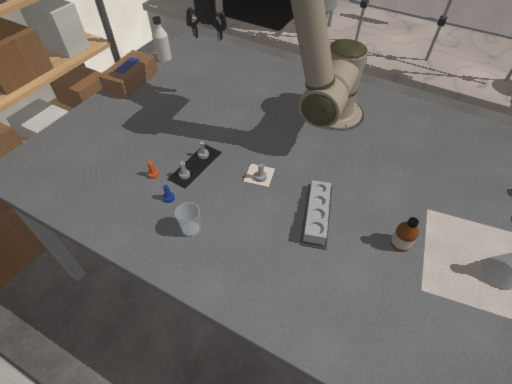

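View pics/both0.png

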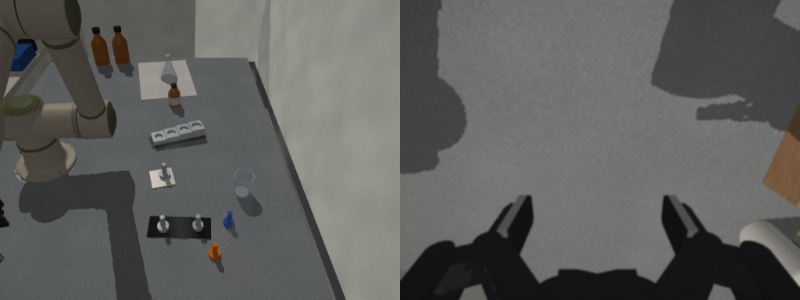

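Call:
arm_command(steps=[0.55,1,0,0,100,0.55,1,0,0,100,0.55,1,0,0,100,0.55,1,0,0,100,0.55,1,0,0,100])

```text
time_s: 1.68
eef_pos: [283.5, -252.9, 231.5]
ee_rot: [0.0, 0.99, 0.14, 0.0]
force: [0.6, -0.9, -0.0]
grip_width: 0.997
```

Call:
arm_command(steps=[0.55,1,0,0,100,0.55,1,0,0,100,0.55,1,0,0,100,0.55,1,0,0,100,0.55,1,0,0,100])

```text
time_s: 2.3
eef_pos: [421.2, -2.6, 231.6]
ee_rot: [0.0, 0.99, 0.14, 0.0]
force: [0.4, -1.1, 1.3]
grip_width: 1.002
```

```bash
python3 - <<'E'
from h import *
np.set_printoptions(precision=1,suppress=True)
s=sense();print(s['time_s'],s['eef_pos'],s['force'],np.round(s['ee_rot'],3))
p=capture('wrist');cv2.imwrite('pics/w1.png',cv2.resize(p['frame'],(768,576)))
print(ray(p,(256,192)))
for t in("gauge","tile","disc_a","step1","step4"):
    for r in search_frame(p,t)[:4]: print(t,round(r['score'],2),np.array(r['point']),proj(p,r['point']))
E
```

```text
2.3 [421.2  -2.6 231.6] [ 0.4 -1.1  1.3] [0.  1.  0.1 0. ]
(array([501.2,  19.5, 374.2]), array([-0.3, -0.1, -0.9]))
gauge 0.7 [493.8 123.2  31.3] [159.2  71.1]
tile 0.74 [ 466.4 -106.6    6. ] [339.4 148.8]
disc_a 0.81 [484.7 -82.7  17.1] [329.2 130.7]
disc_a 0.68 [ 487.2 -316.5   19.8] [502.1 180.6]
step1 0.6 [504.8 128.7  36.2] [154.5  58.5]
step4 0.6 [504.8 128.7  36.2] [154.5  58.5]
```

View pics/w1.png

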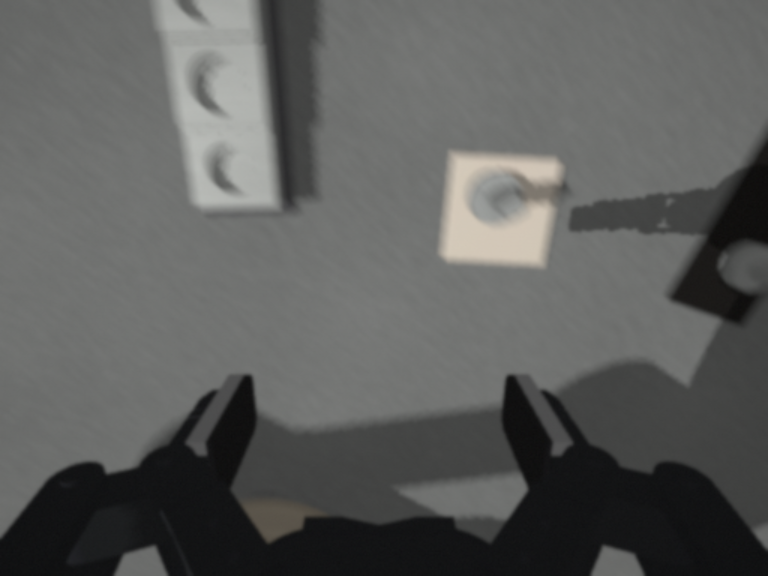

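Call:
arm_command(steps=[0.8,0.2,0,0,100,0.8,0.2,0,0,100,0.6,0,0,0,100,0.3,0,0,0,100,0,0,0,0,100])

```text
time_s: 3.22
eef_pos: [545.6, 14.0, 231.0]
ee_rot: [-0.0, 0.99, 0.139, -0.0]
force: [-1.2, -0.2, 0.2]
grip_width: 1.0
```

```bash
python3 - <<'E'
from h import *
import pickle
np.set_printoptions(precision=1,suppress=True)
s=sense();print(s['time_s'],s['eef_pos'],s['force'])
p=capture('wrist');cv2.imwrite('pics/w2.png',cv2.resize(p['frame'],(768,576)));pickle.dump(p,open('w2.pkl','wb'))
for t in("gauge","tile","disc_a","step1"):
    for r in search_frame(p,t)[:4]: print(t,round(r['score'],2),np.array(r['point']),proj(p,r['point']))
E
```

```text
3.225 [545.6  14.  231. ] [-1.2 -0.2  0.2]
gauge 0.83 [554.9 143.9  36.2] [144.4 127.3]
tile 0.97 [ 472.9 -102.8    1.4] [316.5 229.6]
disc_a 0.84 [486.2 -84.6  20.1] [310.1 223.9]
disc_a 0.67 [ 751.5 -153.8   45. ] [470.8  18.7]
disc_a 0.64 [ 606.3 -309.    20.5] [507.5 185.9]
disc_a 0.61 [ 489.7 -317.3   19.7] [466.6 263. ]
step1 0.75 [558.2 142.2  38. ] [145.8 125.1]
```

View pics/w2.png

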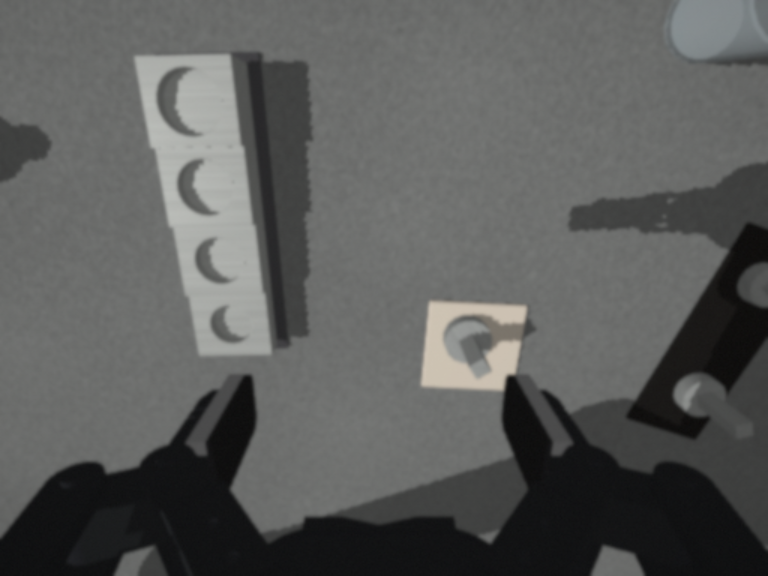

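```bash
cat > g.py <<'E'
from h import *
import pickle
from scipy.optimize import least_squares
np.set_printoptions(precision=2,suppress=True)
p=pickle.load(open('w2.pkl','rb'))
pts=[(199,356,-116,1,32),(271,354,-116,-1,32),(134,56,116,1,50),(230,54,116,-1,50),(150,149,58,1,50),(167,228,0,1,44),(187,297,-58,1,38),(245,146,58,-1,50),(256,221,0,-1,44),(265,292,-58,-1,38)]
def gp(q,x,y,z):
    c,s=np.cos(q[2]),np.sin(q[2]);return [q[0]+c*x-s*y,q[1]+s*x+c*y,z]
def res(q):
    return np.concatenate([proj(p,gp(q,x,sg*q[3],z+q[4]))-np.array([u,v])/1.5 for u,v,x,sg,z in pts])
if __name__=='__main__':
    r=least_squares(res,[555,143,0,35,0]);print(r.x,res(r.x).reshape(-1,2))
    for i,z in enumerate((32,38,44,50)): print('step',i+1,gp(r.x,-87+58*i,0,z))
    f=p['frame']
    a=cv2.resize(f[190:270,270:370],(500,400),interpolation=3);b=cv2.resize(f[20:250,70:190],(209,400),interpolation=3)
    cv2.imwrite('pics/c2.png',np.hstack([a,b]))
E
python3 g.py
```

```text
[529.09 141.06   0.3   32.88  -0.92] [[ 0.18 -0.64]
 [ 1.89 -0.42]
 [-0.55  0.3 ]
 [ 1.02 -0.22]
 [ 0.18 -0.78]
 [ 1.34 -0.6 ]
 [-1.21 -1.02]
 [-1.59 -0.41]
 [-0.96  2.65]
 [-0.09  1.06]]
step 1 [np.float64(446.0867704591704), np.float64(114.99821095548117), 32]
step 2 [np.float64(501.42322600059055), np.float64(132.37280988933946), 38]
step 3 [np.float64(556.7596815420108), np.float64(149.74740882319776), 44]
step 4 [np.float64(612.0961370834309), np.float64(167.12200775705605), 50]
```

View pics/c2.png

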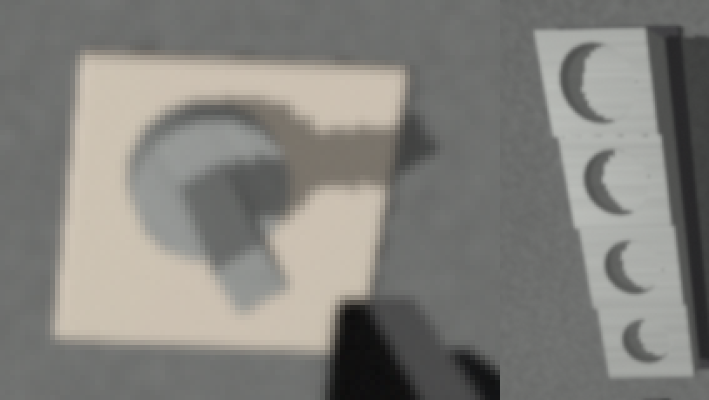

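```bash
python3 - <<'E'
from g import *
q=[(215,265),(262,245),(288,285),(242,312)]
q=[atz(p,(270+u/5,190+v/5),67)[:2] for u,v in q];q=np.array(q)
print(q,q.mean(0))
for i in range(4):
    d=q[(i+1)%4]-q[i];print(np.hypot(*d),np.degrees(np.arctan2(d[1],d[0])))
print('disc',atz(p,(312.2,226),19),atz(p,(312.2,226),12))
print('tile',np.mean([atz(p,(270+u/5,190+v/5),5) for u,v in((80,52),(406,68),(372,350),(53,338))],0))
E
```

```text
[[482.12 -80.41]
 [490.22 -89.29]
 [481.85 -99.05]
 [471.89 -91.02]] [481.52 -89.94]
12.019909928133107 -47.63355026943343
12.849909835818861 -130.62520396057621
12.794757983118773 141.16033354244388
14.740189647399797 46.03609747600148
disc [483.64 -88.78  19.  ] [480.83 -91.25  12.  ]
tile [ 471.37 -101.05    5.  ]
```

Call:
arm_command(steps=[-0.26,-0.38,-0.23,0.9,100,-0.26,-0.38,-0.23,0.9,100,-0.26,-0.38,-0.23,0.9,100,-0.26,-0.38,-0.23,0.9,100,-0.26,-0.38,-0.23,0.9,100])

```text
time_s: 4.1
eef_pos: [479.7, -80.0, 173.7]
ee_rot: [0.0, 0.943, 0.332, 0.0]
force: [-0.1, 0.2, -0.6]
grip_width: 0.999
```

Call:
arm_command(steps=[-0.26,-0.38,-0.23,0.9,100,-0.26,-0.38,-0.23,0.8,100,0,0,0,0,100,0,0,0,0,100])

```text
time_s: 4.6
eef_pos: [454.8, -117.2, 151.4]
ee_rot: [0.0, 0.917, 0.399, 0.0]
force: [-0.2, 0.1, -0.5]
grip_width: 0.997
```

```bash
python3 - <<'E'
from h import *
import pickle
np.set_printoptions(precision=2,suppress=True)
s=sense();print(s['time_s'],s['eef_pos'],s['force'],s['joints'],s['ee_rot'])
p=capture('wrist');pickle.dump(p,open('w3.pkl','wb'))
u=proj(p,[482,-89.5,67]);print(u,proj(p,[482,-89.5,19]))
a,b=int(u[0])-70,max(0,min(int(u[1])-60,384-120));print(a,b)
cv2.imwrite('pics/w3.png',cv2.resize(p['frame'][b:b+120,a:a+160],(800,600),interpolation=3))
E
```

```text
4.6 [ 454.82 -117.18  151.39] [-0.23  0.06 -0.49] [-0.5   0.28  1.77  0.    1.09  0.25] [0.   0.92 0.4  0.  ]
[253.06 150.84] [252.9  141.11]
183 90
```

View pics/w3.png

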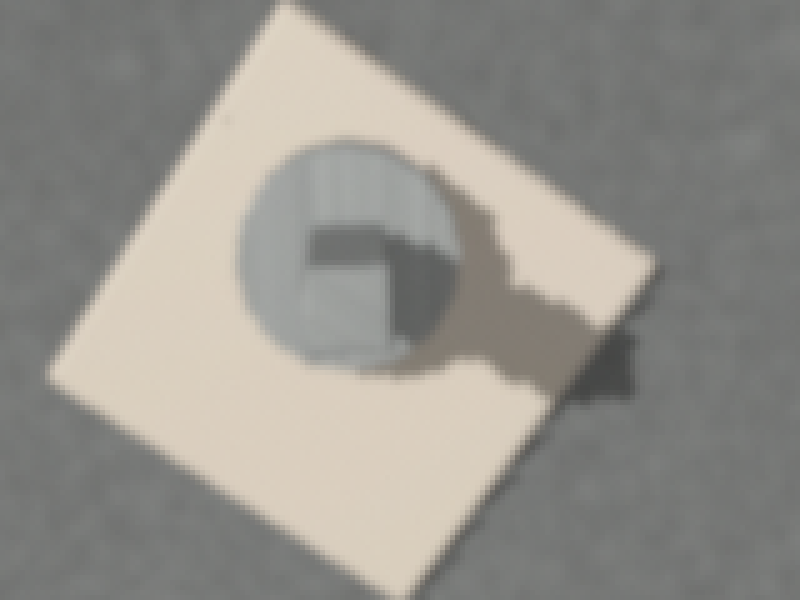

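Call:
arm_command(steps=[0.55,0.56,0,0,100,0,0,-0.8,0,100,0,0,-0.8,0,100,0,0,-0.5,0,100,0,0,-0.35,0,100])

```text
time_s: 5.28
eef_pos: [482.1, -88.7, 27.5]
ee_rot: [-0.0, 0.917, 0.4, -0.0]
force: [-0.0, -0.6, 0.6]
grip_width: 0.998
```

Call:
arm_command(steps=[0,0,0,0,0,0,0,0,0,0,0,0,0,0,0,0,0,0,0,0,0,0,0,0,0], grip_force=60)

```text
time_s: 5.9
eef_pos: [482.3, -89.5, 28.9]
ee_rot: [0.0, 0.917, 0.399, 0.0]
force: [-0.0, 0.3, 6.9]
grip_width: 0.154
```

Call:
arm_command(steps=[0,0,0.6,0,0,0,0,0.7,0,0,-0.15,0.8,0.7,0,0,-0.2,0.8,0,0,0,-0.2,0.8,0,0,0])

```text
time_s: 6.52
eef_pos: [454.0, 31.7, 128.6]
ee_rot: [0.0, 0.917, 0.399, 0.0]
force: [0.6, 0.6, -1.3]
grip_width: 0.151
```

Call:
arm_command(steps=[-0.1,0.5,0,0,0,0,0.3,0,0,0,0,0,0,0,0,0,0,0,0,0])

```text
time_s: 7.02
eef_pos: [449.8, 69.8, 128.2]
ee_rot: [0.0, 0.917, 0.399, -0.0]
force: [-0.4, 0.0, -0.9]
grip_width: 0.154
```

```bash
python3 - <<'E'
from h import *
import pickle
np.set_printoptions(precision=2,suppress=True)
s=sense();print(s['time_s'],s['eef_pos'],s['force'],s['grip_width'],s['ee_rot'])
p=capture('wrist');pickle.dump((p,s),open('w4.pkl','wb'))
f=cv2.resize(p['frame'],(800,600),interpolation=3)
cv2.imwrite('pics/w4.png',f)
E
```

```text
7.025 [449.76  69.83 128.23] [-0.4   0.04 -0.92] 0.1542668443837263 [ 0.    0.92  0.4  -0.  ]
```

View pics/w4.png

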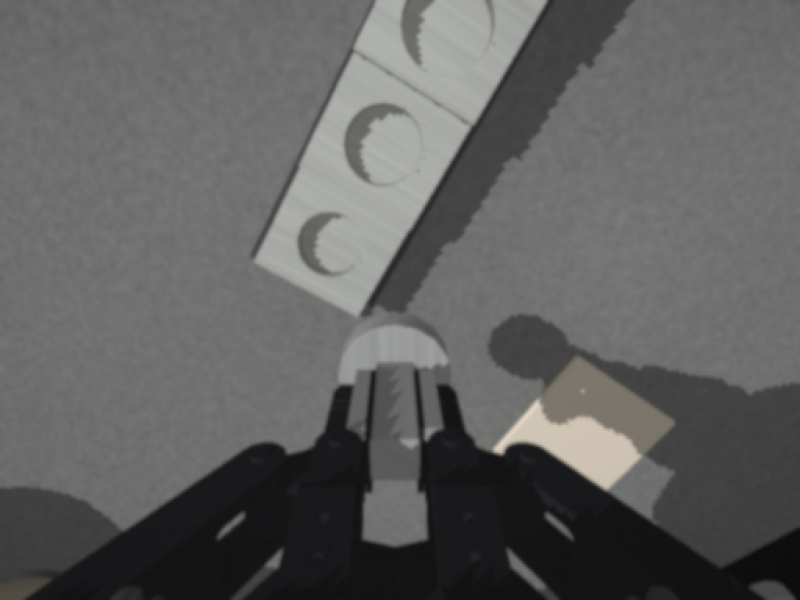

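```bash
python3 - <<'E'
from h import *
import pickle
np.set_printoptions(precision=2,suppress=True)
p,s=pickle.load(open('w4.pkl','rb'))
k=1.5625
def w(u,v,z): return atz(p,((u+.5)/k-.5,(v+.5)/k-.5),z)
a=w(330,244,32);b=w(383.5,144.5,38);c=w(448,26,44);print(a,b,c)
for d in(b-a,c-b):print(np.hypot(*d[:2]),np.arctan2(d[1],d[0]))
print('diam',w(362,244,32)-w(297,244,32),w(423,144,38)-w(344,144,38),w(496,26,44)-w(400,26,44))
e=w(252,262,32);g=w(361,317,32);h=w(354,50,38);i=w(472,126,38);print(e,g,h,i,(h+i)/2,(e+g)/2)
d=(h+i)/2-(e+g)/2;print(np.hypot(*d[:2]),np.arctan2(d[1],d[0]))
# held disc top face centre prediction
T=s['eef_pos'];print(proj(p,[T[0],T[1],T[2]-10])*k)
# boundary of disc: visible widest edges
print(w(339,370,T[2]-10),w(450,370,T[2]-10))
E
```

```text
[446.64 116.59  32.  ] [502.23 133.59  38.  ] [556.72 149.95  44.  ]
58.13331989114113 0.29683763291641047
56.89121035676597 0.29156690131734503
diam [ 25.45 -23.66   0.  ] [ 28.09 -26.12   0.  ] [ 30.78 -28.62  -0.  ]
[408.63 138.43  32.  ] [429.56  75.37  32.  ] [520.38 172.41  38.  ] [539.09 110.79  38.  ] [529.73 141.6   38.  ] [419.1 106.9  32. ]
115.95205959595408 0.3039202291058032
[393.24 375.25]
[436.33  85.51 118.23] [466.91  57.08 118.23]
```

Call:
arm_command(steps=[-0.06,0.5,0,0,0,0,0.426,-0.5,0,0,0,0,-0.5,0,0,0,0,-0.3,0,0,0,0,0,0,0])

```text
time_s: 7.7
eef_pos: [446.1, 116.2, 62.5]
ee_rot: [-0.0, 0.917, 0.399, -0.001]
force: [0.8, -0.7, -0.0]
grip_width: 0.159
```

Call:
arm_command(steps=[0,0,-0.04,0,0,0,0,-0.03,0,0,0,0,-0.02,0,0,0,0,0,0,0])

```text
time_s: 8.2
eef_pos: [446.5, 116.8, 58.9]
ee_rot: [0.0, 0.917, 0.399, 0.0]
force: [1.2, -1.0, -1.6]
grip_width: 0.155
```

Call:
arm_command(steps=[0,0,-0.02,0,0,0,0,-0.02,0,0,0,0,0,0,0])

```text
time_s: 8.57
eef_pos: [446.4, 116.9, 56.7]
ee_rot: [-0.0, 0.917, 0.399, -0.0]
force: [-0.5, 0.3, -1.0]
grip_width: 0.153
```

Call:
arm_command(steps=[0,0,-0.02,0,0,0,0,0,0,0])

```text
time_s: 8.82
eef_pos: [446.5, 116.9, 55.9]
ee_rot: [0.0, 0.917, 0.399, 0.0]
force: [0.4, -0.3, 0.2]
grip_width: 0.156
```

Call:
arm_command(steps=[0,0,-0.02,0,0,0,0,0,0,0])

```text
time_s: 9.07
eef_pos: [446.5, 116.9, 54.9]
ee_rot: [0.0, 0.917, 0.399, 0.0]
force: [-1.8, -0.4, 3.5]
grip_width: 0.158
```

Call:
arm_command(steps=[0,0,-0.02,0,0,0,0,0,0,0,0,0,0,0,0])

```text
time_s: 9.45
eef_pos: [446.6, 116.8, 54.0]
ee_rot: [0.0, 0.917, 0.399, 0.0]
force: [-2.2, -0.5, 4.9]
grip_width: 0.155
```

Call:
arm_command(steps=[0,0,0.34,0,0,0.55,0.16,0,0,0,0.56,0.17,0,0,0,0,0,-0.12,0,0,0,0,0,0,0])

```text
time_s: 10.07
eef_pos: [500.7, 133.2, 63.8]
ee_rot: [-0.0, 0.917, 0.399, -0.001]
force: [-0.2, -0.4, -0.8]
grip_width: 0.159
```

Call:
arm_command(steps=[0,0,-0.02,0,0,0,0,-0.02,0,0,0,0,0,0,0])

```text
time_s: 10.45
eef_pos: [501.8, 133.3, 62.8]
ee_rot: [0.0, 0.917, 0.399, 0.0]
force: [0.1, -0.4, -0.5]
grip_width: 0.155
```

Call:
arm_command(steps=[0,0,-0.02,0,0,0,0,0,0,0])

```text
time_s: 10.7
eef_pos: [502.0, 133.3, 61.9]
ee_rot: [0.0, 0.917, 0.399, 0.0]
force: [-1.1, -1.0, 0.3]
grip_width: 0.158
```

Call:
arm_command(steps=[0,0,-0.02,0,0,0,0,0,0,0])

```text
time_s: 10.95
eef_pos: [502.0, 133.4, 61.0]
ee_rot: [0.0, 0.917, 0.399, 0.0]
force: [-2.4, -0.5, 3.4]
grip_width: 0.155
```

Call:
arm_command(steps=[0,0,-0.02,0,0,0,0,0,0,0])

```text
time_s: 11.2
eef_pos: [502.1, 133.4, 60.0]
ee_rot: [0.0, 0.917, 0.399, 0.0]
force: [-3.1, -0.0, 6.3]
grip_width: 0.157
```

```bash
python3 - <<'E'
from h import *
import pickle
np.set_printoptions(precision=1,suppress=True)
p=pickle.load(open('w3.pkl','rb'))
t=np.linspace(0,6.28,90)
m=trace(capture('wrist'),'disc_a')[:1] and None
for D in(37,40,43):
    q=np.array([proj(p,[482+D/2*np.cos(a),-89.5+D/2*np.sin(a),19]) for a in t])
    q=((q-[183,90]+.5)*5-.5);print(D,q.min(0),q.max(0))
    b=np.array([proj(p,[482+D/2*np.cos(a),-89.5+D/2*np.sin(a),5]) for a in t]);b=((b-[183,90]+.5)*5-.5);print('  bottom',b.min(0),b.max(0))
c=[((proj(p,[482+a,-89.5+b,67])-[183,90]+.5)*5-.5) for a,b in((9.9,0),(0,9.9),(-9.9,0),(0,-9.9))];print(np.array(c))
# tile scale check
q=[(287,2),(658,262),(405,600),(46,375)];w=[atz(p,(183+(u+.5)/5-.5,90+(v+.5)/5-.5),5) for u,v in q]
print([np.linalg.norm(w[i]-w[i-1]) for i in range(4)])
E
```

```text
37 [253.7 157.3] [449.3 353.5]
  bottom [258.  150.5] [444.6 338.1]
40 [245.8 149. ] [457.2 361.1]
  bottom [250.4 142.5] [452.2 345.4]
43 [237.8 140.6] [465.2 368.7]
  bottom [242.9 134.6] [459.8 352.6]
[[398.7 263.4]
 [309.2 260.2]
 [306.8 348.2]
 [394.5 351.3]]
[np.float64(87.62090753573918), np.float64(87.9426267437649), np.float64(87.872060433758), np.float64(89.03184902619506)]
```

Call:
arm_command(steps=[0,0,0.34,0,0,0.55,0.17,0,0,0,0.56,0.17,0,0,0,0,0,-0.12,0,0,0,0,0,0,0])

```text
time_s: 11.92
eef_pos: [556.4, 150.2, 69.6]
ee_rot: [-0.0, 0.917, 0.4, -0.001]
force: [0.3, -0.0, -1.5]
grip_width: 0.152
```

Call:
arm_command(steps=[0,0,-0.02,0,0,0,0,-0.02,0,0,0,0,-0.02,0,0,0,0,0,0,0])

```text
time_s: 12.42
eef_pos: [557.4, 150.3, 67.9]
ee_rot: [0.0, 0.917, 0.399, 0.0]
force: [-1.4, -0.4, 0.3]
grip_width: 0.157
```

Call:
arm_command(steps=[0,0,-0.02,0,0,0,0,0,0,0])

```text
time_s: 12.68
eef_pos: [557.5, 150.4, 67.0]
ee_rot: [0.0, 0.917, 0.399, 0.0]
force: [-2.6, 0.2, 3.6]
grip_width: 0.153
```

Call:
arm_command(steps=[0,0,-0.02,0,0,0,0,0,0,0,0,0,0,0,0])

```text
time_s: 13.05
eef_pos: [557.5, 150.4, 66.0]
ee_rot: [0.0, 0.917, 0.399, 0.0]
force: [-3.0, 0.7, 5.4]
grip_width: 0.152
```

Call:
arm_command(steps=[0.016,0,0,0,0,0,0.016,0,0,0,-0.016,0,0,0,0,-0.016,0,0,0,0,0,-0.016,0,0,0])

```text
time_s: 13.68
eef_pos: [557.7, 150.6, 66.4]
ee_rot: [0.0, 0.917, 0.399, 0.001]
force: [2.2, 3.6, 4.8]
grip_width: 0.156
```

Call:
arm_command(steps=[0,-0.016,0,0,0,0.016,0,0,0,0,0.016,0,0,0,0,-0.016,0.016,0,0,0,0,0,0,0,0])

```text
time_s: 14.3
eef_pos: [557.2, 150.2, 65.8]
ee_rot: [0.0, 0.917, 0.4, -0.0]
force: [1.1, -1.7, 5.5]
grip_width: 0.153
```

Call:
arm_command(steps=[0,0,0.34,0,0,0.55,0.17,0,0,0,0.56,0.17,0,0,0,0,0,-0.12,0,0,0,0,0,0,0])

```text
time_s: 14.92
eef_pos: [611.7, 167.3, 76.0]
ee_rot: [-0.0, 0.917, 0.4, -0.001]
force: [0.3, -0.1, -0.9]
grip_width: 0.153
```

Call:
arm_command(steps=[0,0,-0.02,0,0,0,0,-0.02,0,0,0,0,-0.02,0,0,0,0,0,0,0])

```text
time_s: 15.42
eef_pos: [612.9, 167.3, 73.9]
ee_rot: [0.0, 0.917, 0.399, -0.0]
force: [-0.7, -0.2, -0.4]
grip_width: 0.153
```

Call:
arm_command(steps=[0,0,-0.02,0,0,0,0,0,0,0])

```text
time_s: 15.68
eef_pos: [613.0, 167.5, 72.8]
ee_rot: [-0.0, 0.917, 0.399, 0.0]
force: [1.3, 1.5, 0.4]
grip_width: 0.159
```

Call:
arm_command(steps=[0,0,-0.02,0,0,0,0,0,0,0])

```text
time_s: 15.92
eef_pos: [613.0, 167.5, 71.7]
ee_rot: [-0.0, 0.917, 0.399, 0.0]
force: [-0.2, 2.3, -1.0]
grip_width: 0.153
```

Call:
arm_command(steps=[0,0,-0.02,0,0,0,0,-0.02,0,0,0,0,0,0,0])

```text
time_s: 16.3
eef_pos: [613.0, 167.5, 69.7]
ee_rot: [-0.0, 0.917, 0.399, 0.0]
force: [0.0, 3.3, 0.1]
grip_width: 0.154
```

Call:
arm_command(steps=[0,0,-0.02,0,0,0,0,-0.02,0,0,0,0,0,0,0])

```text
time_s: 16.68
eef_pos: [613.0, 167.5, 67.7]
ee_rot: [-0.0, 0.917, 0.399, 0.0]
force: [-0.7, 4.5, 0.9]
grip_width: 0.154
```

Call:
arm_command(steps=[0,0,-0.02,0,0,0,0,-0.02,0,0,0,0,0,0,0])

```text
time_s: 17.05
eef_pos: [613.0, 167.5, 65.8]
ee_rot: [-0.0, 0.917, 0.399, 0.0]
force: [-0.4, 4.5, 3.3]
grip_width: 0.152
```

Call:
arm_command(steps=[0,0.01,0,0,0,0,0,-0.02,0,0,0,0,0,0,0])

```text
time_s: 17.42
eef_pos: [612.9, 167.6, 64.5]
ee_rot: [0.0, 0.917, 0.399, -0.0]
force: [0.7, 1.9, -0.8]
grip_width: 0.151
```

Call:
arm_command(steps=[0,0,-0.02,0,0,0,0,0,0,0])

```text
time_s: 17.68
eef_pos: [613.0, 167.6, 63.9]
ee_rot: [0.0, 0.917, 0.399, -0.0]
force: [-1.8, 0.6, 3.4]
grip_width: 0.156
```

Call:
arm_command(steps=[0,0,-0.01,0,0,0,0,0,0,0])

```text
time_s: 17.92
eef_pos: [613.0, 167.6, 63.4]
ee_rot: [0.0, 0.917, 0.399, -0.0]
force: [-1.2, -0.4, 3.8]
grip_width: 0.151
```

Call:
arm_command(steps=[0,0,0,0,25,0,0,0,0,40,0,0,0,0,50,0,0,0,0,50,0,0,0,0,50])

```text
time_s: 18.55
eef_pos: [613.0, 167.8, 63.3]
ee_rot: [0.0, 0.917, 0.399, -0.0]
force: [-0.5, 0.3, 0.2]
grip_width: 0.499
```

Call:
arm_command(steps=[0,0,0.5,0,50,0,0,1,0,50,-0.6,-0.6,0.5,0,50,0,0,0,0,50,0,0,0,0,50])

```text
time_s: 19.18
eef_pos: [583.0, 137.9, 162.9]
ee_rot: [-0.0, 0.917, 0.399, -0.0]
force: [-0.1, -0.4, -0.6]
grip_width: 0.5
```

```bash
python3 - <<'E'
from h import *
np.set_printoptions(precision=2,suppress=True)
s=sense();print(s['time_s'],s['eef_pos'],s['force'],s['grip_width'])
p=capture('wrist')
u=proj(p,[612.8,167.7,54]);a=int(np.clip(u[0]-80,0,352));b=int(np.clip(u[1]-60,0,264));print(u,a,b)
k=lambda X:(proj(p,X)-[a,b]+.5)*5-.5
print('stem top pred',k([612.8,167.7,102]),'disc top',k([612.8,167.7,54]))
for z,D in((54,43),(50,44)):
    q=np.array([k([612.8+D/2*np.cos(t),167.7+D/2*np.sin(t),z]) for t in np.linspace(0,6.28,90)]);print(z,q.min(0),q.max(0))
cv2.imwrite('pics/w5.png',cv2.resize(p['frame'][b:b+120,a:a+160],(800,600),interpolation=3))
c=capture('side');v=proj(c,[560,150,40]).astype(int);cv2.imwrite('pics/s5.png',cv2.resize(c['frame'][v[1]-50:v[1]+50,v[0]-60:v[0]+60],(720,600),interpolation=3))
E
```

```text
19.175 [583.02 137.95 162.89] [-0.08 -0.41 -0.61] 0.4996462631296772
[253.76 141.63] 173 81
stem top pred [407.24 360.08] disc top [405.82 305.15]
54 [281.64 177.17] [530.08 426.2 ]
50 [280.55 172.3 ] [530.99 423.55]
```

View pics/w5.png

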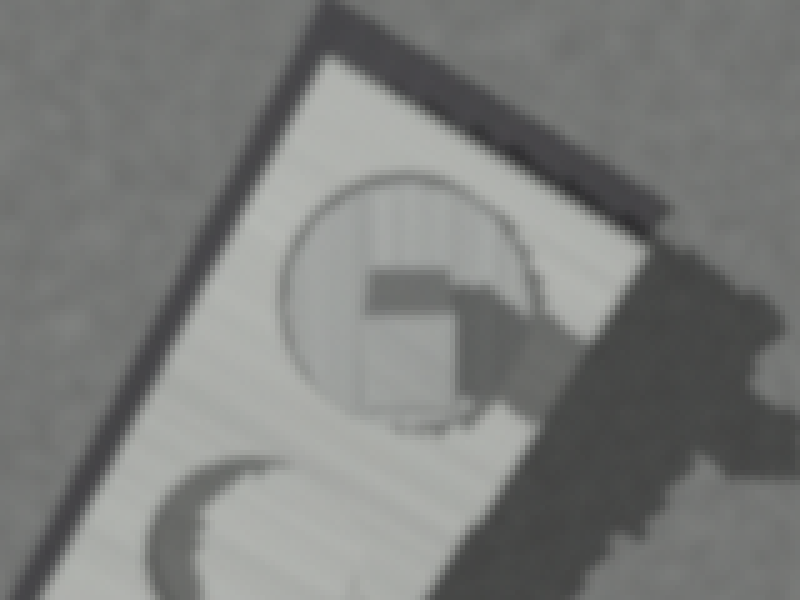

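View pics/s5.png

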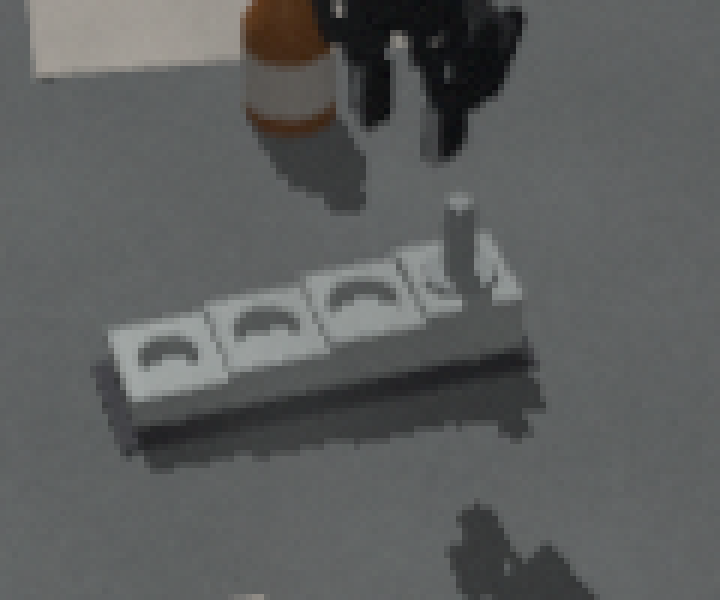

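Wrist view: the disc sits inside the socket with a thin even rim gap. The stem top is at (412,360) against (407,360) predicted for an upright, seated disc. Side view: the stem stands upright in the highest step at (460,240), and the gripper is clear.

```bash
python3 -c "
from rig import *
print(finish_job())"
```

```text
the job is handed in; nothing more can be done
None
```

The tile disc is the 43 mm one. It now sits fully home and upright in step 4, released, and the job is handed in at about 19 s on the robot's clock.

- **Trials:** I tried it centred in steps 1, 2 and 3 in turn, pressing with about 5–7 N. It stayed on the rim each time. In step 3 I also moved it about ±0.8 mm under light pressure, and it did not drop in.
- **Step 4:** It entered about 10 mm with at most about 4.5 N of sideways force. I relieved that with a 0.5 mm shift in y. It met the floor about 10 mm below where I expected the step's top, and I let go there.
- **Last checks:** The final wrist picture shows the disc in its socket with an even gap all round. The stem top was about 1 pixel from where a seated, upright disc should show. The side view shows it upright with the gripper clear.
- **Size check:** An earlier picture had also measured the disc close to 43 mm, which agrees with the result.
- **Not checked:** I did not measure the mat discs, beaker or bottle again at the end, but the gripper never went near them. No check failed or disagreed.

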